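# Tap a stuck tart-tin frame down off its base

## Task

The long tart tin stands on a wooden block and its outer frame is stuck on the loose base. With the wooden mallet, knock the frame all the way down off the base with light taps on its two ends in turn: an end that stops giving has jammed and must not be forced, because the thin tin dents. Then stand the mallet upright on the chopping board again; do not touch the frame with the gripper, and leave the things standing around where they are.

Things in the scene. Friction and masses are not known exactly. Their poses are not given: they have to be found in the camera images.
- rim_a (a point): middle of the frame's rim (top edge) at end a of the tart tin. z axis: the frame's up; y: outward along the tin's length, away from end b; x across. The rim is about 58 mm above the worktop at the start (end b up to 3 mm lower) and 32.5 mm when that end is right down, at a hard stop. Pressed down with about 13 N, an end sinks against friction and stays where it is left
- rim_b (a point): the same at end b, 196 mm from rim_a, with the same axes (here y points inward to end a). One end can get lower than the other by only 0 to 12 mm (not the same each time; much less one way than the other); then the frame is jammed: pressing the lower end on meets a steep rise of force, and it would take about 26 N to push both ends together. So lower the ends in turn
- frame: frame of the tart tin: an open rectangle of thin sheet steel, 207 mm long over the rim, 107 mm wide, 32 mm high, fluted walls 2.5 mm thick, rim 8 mm wide all round. Origin 16 mm below rim_a, same axes. More than 17 N dents it while neither end has landed (40 N once one has); to be touched with the mallet only
- tin: fixed wooden block, 66 x 160 x 26 mm, with the tin's loose base on it, a steel plate 89 x 189 x 3 mm inside the frame, top 29 mm above the worktop. Origin on the worktop under the middle; y axis along the length towards end a, z up. The frame sinks straight down around it; when down, its rim is still 3 mm above the base
- mallet_mid (a point): centre, half-way up, of the wooden mallet: an upright turned pounder 135 mm tall, 240 g (varies 30 %), with a flat round head 48 mm across and 42 mm tall at the bottom and a round handle 26 mm across from 42 to 135 mm above the underside; z axis up the handle. It stands on its head on the chopping board. Its underside is 67.5 mm below this point
- mallet: the mallet (see mallet_mid); origin at the centre of the flat underside of its head
- board: wooden chopping board, 230 mm (its x axis) x 300 mm (its y axis) x 21 mm, lying fixed on the worktop; origin at the centre of its underside, z up
- honey: glass honey jar, 63 mm wide, 94 mm tall, a bystander behind the tin; origin at the centre of its underside
- cup: black cup, 75 mm wide, 96 mm tall, a bystander in front of the tin; origin at the centre of its underside
- jar: clear glass jar with a pale lid, 64 mm wide, 85 mm tall, a bystander behind the chopping board; origin at the centre of its underside

How it is judged:
By the outcome, as a careful person would: the job done as asked, in the order asked, and still so for the second after the job is handed in, with the robot touching nothing.
It also fails if it takes over 58 s, if anything falls off the work surface, if the arm or the gripper's body presses on something with over 40 N, if the wrist force passes 120 N, or if a joint passes its speed limit or range.

## Robot

A 6-joint arm with a two-finger parallel gripper is mounted at the origin on a cart in front of the work surface, level with it; the furniture and walls round the work are solid. World frame = base frame: x ahead of the robot, y to its left, z up, the work surface at z = 0. Lengths are in mm, angles in rad, forces in N, time in s.
With the tool pointing down it reaches from about 350 to 975 mm from the base axis. Payload 7.1 kg.
Tool frame: the origin (TCP) lies between the finger pads; the fingertips stand 14 mm ahead of it and the grasp point (between the pads) lies 5 mm behind it; z points along the fingers, y is the direction in which the jaws open and shut (so a half turn about z gives the same grasp; the last joint's range is limited). The gripper opens to 88 mm and grips with 3 to 60 N. Pads are 20 mm wide; open, the fingers measure 115 mm over their backs; the gripper's body (75 mm by 178 mm) begins 61 mm behind the grasp point.
Start: joints at [-1.272, 0.423, 1.63, -0, 1.089, -0.019], TCP at [195.316, -593.681, 236.675] pointing down, gripper open.
Joint ranges: [-3, 3], [-0.9, 2.11], [0.09, 2.58], [-1.31, 4.45], [0.11, 2.69], [-2.54, 2.54]. Speed limits (rad/s): [2.39, 2.39, 3.01, 3.14, 3.14, 3.14].

## Interface

Orientations are given as a rotation vector (axis times angle).
In Python, from workcell import get_obs, get_image, calibration, close_job, regions_of, place_of gives the robot as it stands.
- The arm moves only by the tool move_arm, never from a script. Its argument "deltas" is a list of rows, each a list of 5 numbers: the closure in counts, from 0 (fully open) to 255 (shut), then the shift along the tool's x, y, z in m, then the turn about the tool's z in rad. In form: [[grip, x, y, z, roll], ...]. A call has 1 to 5 rows; each row is the pose to reach, as a shift and turn from the pose commanded when the call began, along the tool's axes at that moment; what a row does not reach only later rows make up. A row lasts 1/12 s, in which the tool goes at most 41.7 mm and 7.16 degrees, less where a joint would pass 70% of its speed; a pose out of reach is approached as far as the arm can. A call with a gripper value outside its range is refused whole. The fingers move at their own pace and stop on an object; the grip force is fixed at half the most. Time passes only in rows, so rows that repeat a pose let the fingers close. It gives the time, the measured TCP pose, the force and the opening at its end, in the units of the state.
- get_obs(): the state, without advancing time (a new reading comes with each control period).
- get_image(name): name is "side" or "top"; returns the picture (384x512x3 uint8, blue, green, red); there is no depth.
- calibration(name): a dict with "intrinsics" (3x3 intrinsics, pixels), "world_to_cam" (4x4, takes a point from world to camera coordinates). Camera axes: x right, y down, z forward; pixel columns grow to the right and rows downward; lengths in mm; the calibration is good to about 2 mm. A picture is of the moment at which its call begins. calibration takes no time and is no camera call.
- close_job(): hands the job in, once; it reports no verdict.
Trained networks look in the newest picture that a camera, given by its name, has taken for a name from the list of things; names that differ only in an ending like _2 or _b are one class to them, and where a whole thing is asked for, a point or a joint stands for the part that bears it (a point fixed in the world has none). Each returns a list of dicts, best first, with "conf" (0 to 1); they miss things now and then, are a little off and sometimes report something else, mostly with a low value. They report only what shows in the picture. A call takes as long as a camera call.
- regions_of(camera, name): "region" (384x512 bool, what is visible of it).
- place_of(camera, name): "location" ([x, y, z] in mm, in world coordinates, good to about 4 mm: a listed point, or the origin of a listed thing).
The state is a dict: "t": time; "qpos": joint angles; "qvel": joint speeds; "joint_torque": joint torques, N m; "ee_pos": TCP position; "orientation": TCP orientation; "ft_force": force on the tool from outside, world axes, zero at the start; "moment": the same for the moment, N m; "width": finger opening in mm.
Only numpy, scipy, OpenCV 4.12 (cv2) and the standard library are available. Lean on these libraries where they do the work, as an engineer would, in place of code of your own. Each camera call takes 0.05 s, during which the arm holds its last target.

## Working session

There is one attempt and no reset: what is moved stays moved. The work goes in short steps, Python scripts to look and compute and a tool call to move; the robot and the scene stay as the last step left them, time stands still between calls to the robot, and variables do not carry over. Pictures are saved under pics/ and viewed, and the job is handed in when it is done.

Besides the shell and the picture viewer there is one more tool, called in YAML: its name, and indented under it one key for each argument. move_arm: Moves the arm, as the interface text tells. Its arguments: {"type":"object","properties":{"deltas":{"type":"array","items":{"type":"array","items":{"type":"number"}}}},"required":["deltas"]}

```bash
mkdir -p pics
python3 - <<'E'
from workcell import *
import cv2,numpy as np
np.set_printoptions(precision=2,suppress=True)
o=get_obs();print(o)
for c in("side","top"):
    cv2.imwrite(f"pics/{c}0.png",get_image(c))
    k=calibration(c);print(c,k["intrinsics"],k["world_to_cam"])
    for n in("rim_a","rim_b","tin","mallet_mid","mallet","board","honey","cup","jar"):
        print(c,n,[(np.round(d["location"],1).tolist(),round(d["conf"],2)) for d in place_of(c,n)][:3])
E
```

```text
{'t': 0.0, 'qpos': array([-1.27,  0.42,  1.63, -0.  ,  1.09, -0.02]), 'qvel': array([-0., -0., -0., -0.,  0.,  0.]), 'joint_torque': array([ -0.  , -54.46, -27.37,   0.06,   0.02,  -0.  ]), 'ee_pos': array([ 195.17, -593.17,  235.9 ]), 'orientation': array([-3.1, -0.5,  0. ]), 'ft_force': array([ 0.24, -0.06, -0.57]), 'moment': array([-0.  ,  0.02, -0.01]), 'width': 87.69974069726375}
side [[477.79   0.   256.07]
 [  0.   477.79 194.02]
 [  0.     0.     1.  ]] [[   1.     -0.04    0.01 -533.25]
 [  -0.01   -0.56   -0.83   49.6 ]
 [   0.04    0.83   -0.56 1104.51]
 [   0.      0.      0.      1.  ]]
side rim_a [([548.1, 6.1, 60.2], 0.87), ([553.2, 204.9, 58.2], 0.83)]
side rim_b [([548.1, 6.1, 60.2], 0.87), ([553.2, 204.9, 58.2], 0.83)]
side tin [([553.1, 106.8, 3.2], 0.9)]
side mallet_mid [([512.3, -214.9, 87.3], 0.62)]
side mallet [([509.2, -220.6, 16.5], 0.9)]
side board [([514.2, -220.6, 3.6], 0.86), ([368.4, 246.6, -3.4], 0.5)]
side honey [([715.4, 35.3, -0.1], 0.88)]
side cup [([368.1, 242.5, -5.4], 0.72)]
side jar [([714.8, -127.4, 3.1], 0.77), ([548.3, 106.4, 1.9], 0.56)]
top [[476.02   0.   258.21]
 [  0.   476.02 184.95]
 [  0.     0.     1.  ]] [[  -0.01   -1.     -0.02   13.06]
 [  -1.      0.01   -0.09  558.32]
 [   0.09    0.02   -1.   1326.05]
 [   0.      0.      0.      1.  ]]
top rim_a [([553.5, 12.3, 59.7], 0.8), ([551.4, 206.1, 58.4], 0.79)]
top rim_b [([553.5, 12.3, 59.7], 0.8), ([551.4, 206.1, 58.4], 0.79)]
top tin [([547.1, 105.9, 1.2], 0.78)]
top mallet_mid [([511.0, -216.9, 91.5], 0.61)]
top mallet [([514.1, -215.7, 21.9], 0.52)]
top board [([509.4, -216.5, 3.6], 0.88)]
top honey [([717.5, 37.8, 0.5], 0.64)]
top cup [([371.9, 250.7, -2.8], 0.8)]
top jar [([709.8, -126.5, 2.5], 0.94)]
```

View pics/side0.png

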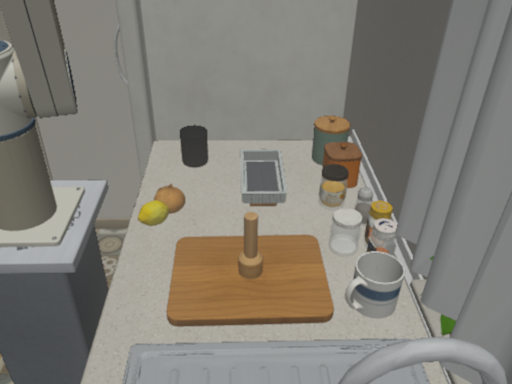

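View pics/top0.png

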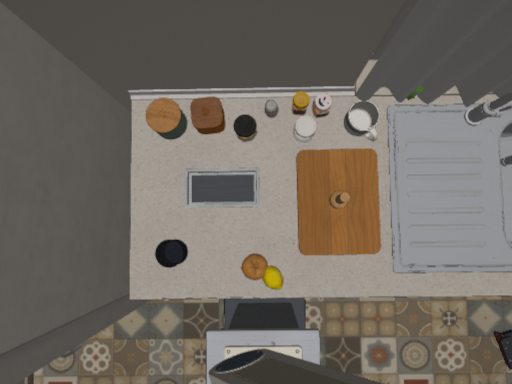

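The scene is clear. The mallet is at about (512, -217) on the board, with its handle at side pixel (251,235). The tin lies along world y: its ends are at y≈9 and y≈205, x≈551, side pixels (262,155)–(262,197). Both cameras agree to within about 5 mm. Next I'll work out the approach in tool axes.

```bash
cat > h.py <<'E'
from workcell import *
import numpy as np
from scipy.spatial.transform import Rotation as R
np.set_printoptions(precision=4,suppress=True)
def rel(p):
    o=get_obs();r=R.from_rotvec(o["orientation"]).as_matrix()
    print("t",o["t"],"pos",o["ee_pos"],"F",o["ft_force"],"w",o["width"]);print(r)
    d=r.T@(np.array(p)-o["ee_pos"])/1000;print("delta tool m",d,"yaw x",np.arctan2(r[1,0],r[0,0]))
    return d
E
python3 -c "
from h import *
rel([512,-217,200])"
```

```text
t 1.0 pos [ 195.3056 -593.6713  236.6687] F [ 0.7648  0.1263 -0.4034] w 88.00706191026929
[[ 0.9499  0.3125 -0.    ]
 [ 0.3125 -0.9499  0.    ]
 [-0.     -0.     -1.    ]]
delta tool m [ 0.4185 -0.2588  0.0367] yaw x 0.31780165554115536
```

move_arm:
  deltas:
    - [0, 0.034, -0.021, 0, 0.1]
    - [0, 0.068, -0.042, 0, 0.2]
    - [0, 0.102, -0.063, 0, 0.3]
    - [0, 0.136, -0.084, 0, 0.318]
    - [0, 0.17, -0.105, 0, 0.318]

```text
t: 1.42
ee_pos: [324.8, -439.4, 236.8]
orientation: [3.141, -0.003, 0.0]
ft_force: [0.4, 0.2, -0.1]
width: 87.5
```

move_arm:
  deltas:
    - [0, 0.025, -0.03, 0, 0]
    - [0, 0.05, -0.06, 0, 0]
    - [0, 0.075, -0.09, 0, 0]
    - [0, 0.1, -0.12, 0, 0]
    - [0, 0.125, -0.15, 0, 0]

```text
t: 1.83
ee_pos: [450.0, -289.2, 237.0]
orientation: [3.141, -0.0, 0.001]
ft_force: [1.8, -0.1, -1.0]
width: 88.1
```

move_arm:
  deltas:
    - [0, 0.025, -0.03, 0, 0]
    - [0, 0.05, -0.06, 0, 0]
    - [0, 0.063, -0.074, 0, 0]
    - [0, 0.063, -0.074, 0, 0]

```text
t: 2.17
ee_pos: [514.5, -214.1, 236.9]
orientation: [-3.141, -0.006, -0.002]
ft_force: [-0.7, 0.6, 0.3]
width: 87.8
```

```bash
python3 -c "
from h import *
import cv2
rel([512,-217,96])
for c in('side','top'):
    cv2.imwrite(f'pics/{c}1.png',get_image(c))
    for n in('mallet_mid','mallet'):
        print(c,n,[(np.round(d['location'],1),d['conf']) for d in place_of(c,n)])
a=cv2.imread('pics/side1.png')[150:310,170:330];cv2.imwrite('pics/s1c.png',cv2.resize(a,None,fx=3.5,fy=3.5))
"
```

```text
t 2.1667 pos [ 514.5149 -214.096   236.8768] F [-0.6764  0.6491  0.2959] w 87.80683555272878
[[ 1.      0.0038  0.0014]
 [ 0.0038 -1.      0.0002]
 [ 0.0014 -0.0002 -1.    ]]
delta tool m [-0.0027  0.0029  0.1409] yaw x 0.0038321807661482908
side mallet_mid [(array([ 516.7, -217.5,   91.7]), 0.7), (array([ 513.1, -223.2,   -0.3]), 0.54)]
side mallet [(array([ 509.6, -219.7,   19.6]), 0.96), (array([372.9, 245.5,  -3.3]), 0.42)]
top mallet_mid []
top mallet []
```

View pics/s1c.png

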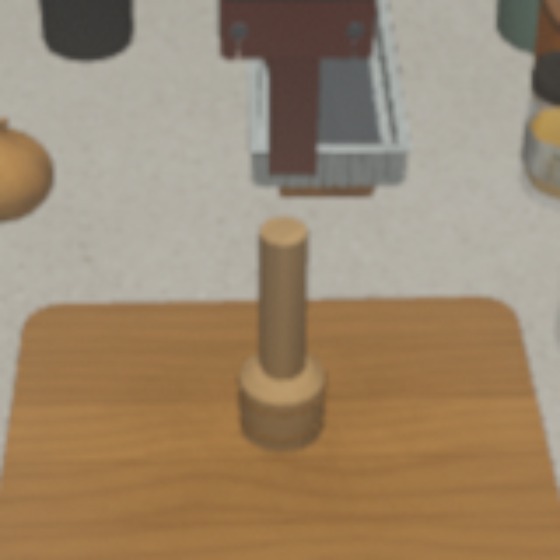

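```bash
cat >> h.py <<'E'
def proj(c,p):
    k=calibration(c);q=k["world_to_cam"]@np.r_[p,1];q=k["intrinsics"]@q[:3];return q[:2]/q[2]
E
python3 -c "
from h import *
o=get_obs();print(o['ee_pos'])
for p in [(512,-217,156),(512,-217,21),(512,-217,63)]: print(p,proj('side',p),(proj('side',p)-[170,150])*3.5, proj('top',p))
"
```

```text
[ 511.2258 -217.846   236.6383]
(512, -217, 156) [249.774  214.3142] [279.2091 225.0997] [344.8204 197.3077]
(512, -217, 21) [249.3417 270.0017] [277.6961 420.0058] [337.1113 200.313 ]
(512, -217, 63) [249.4685 253.6664] [278.1399 362.8326] [339.3395 199.4444]
```

move_arm:
  deltas:
    - [0, 0.002, 0.001, 0.035, 0]
    - [0, 0.002, 0.001, 0.07, 0]
    - [0, 0.002, 0.001, 0.105, 0]
    - [0, 0.002, 0.001, 0.13, 0]
    - [0, 0.002, 0.001, 0.1405, 0]

```text
t: 2.88
ee_pos: [511.3, -218.0, 92.9]
orientation: [-3.139, 0.003, 0.008]
ft_force: [-0.4, 0.8, 1.0]
width: 87.8
```

move_arm:
  deltas:
    - [255, 0, 0, 0, 0]
    - [255, 0, 0, 0, 0]
    - [255, 0, 0, 0, 0]
    - [255, 0, 0, 0, 0]
    - [255, 0, 0, 0, 0]

```text
t: 3.3
ee_pos: [515.0, -218.3, 97.8]
orientation: [3.14, -0.0, 0.004]
ft_force: [-0.3, -0.2, -0.2]
width: 58.2
```

move_arm:
  deltas:
    - [255, 0, 0, 0, 0]
    - [255, 0, 0, 0, 0]
    - [255, 0, 0, 0, 0]

```text
t: 3.55
ee_pos: [514.2, -217.9, 96.6]
orientation: [3.141, -0.0, 0.001]
ft_force: [-0.6, 0.7, 0.8]
width: 37.9
```

```bash
python3 -c "
from h import *
import cv2
rel([512,-217,96])
a=get_image('side')[150:310,170:330];cv2.imwrite('pics/s2c.png',cv2.resize(a,None,fx=3.5,fy=3.5))
"
```

```text
t 3.55 pos [ 514.2375 -217.8827   96.6045] F [-0.6043  0.6935  0.8276] w 37.90432076428997
[[ 1.     -0.0001  0.0006]
 [-0.0001 -1.     -0.0003]
 [ 0.0006  0.0003 -1.    ]]
delta tool m [-0.0022 -0.0009  0.0006] yaw x -0.00010895856920475218
```

View pics/s2c.png

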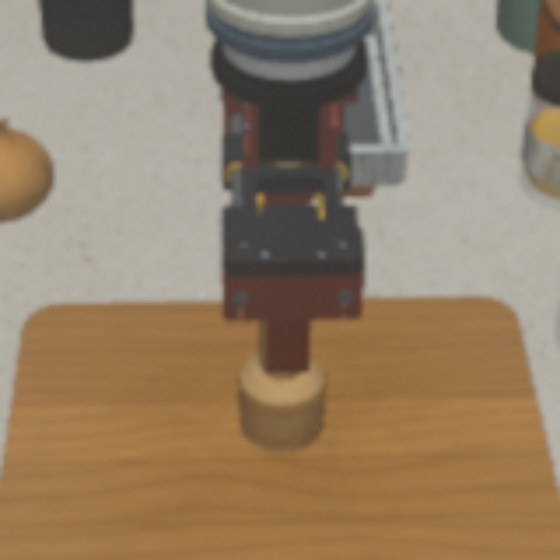

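move_arm:
  deltas:
    - [255, -0.001, 0, 0, 0]
    - [255, -0.001, 0, 0, 0]
    - [255, -0.001, 0, 0, 0]
    - [255, -0.001, 0, 0, 0]
    - [255, -0.001, 0, 0, 0]

```text
t: 4.02
ee_pos: [512.9, -217.8, 96.1]
orientation: [-3.141, 0.0, 0.001]
ft_force: [-1.0, 0.8, 1.1]
width: 25.8
```

move_arm:
  deltas:
    - [255, 0, 0, 0, 0]
    - [255, 0, 0, 0, 0]
    - [255, 0, 0, 0, 0]

```text
t: 4.27
ee_pos: [512.9, -217.8, 96.1]
orientation: [-3.141, 0.0, 0.0]
ft_force: [0.2, 1.3, 1.3]
width: 25.5
```

move_arm:
  deltas:
    - [255, 0, 0, -0.02, 0]
    - [255, 0, 0, -0.05, 0]
    - [255, 0, 0, -0.07, 0]
    - [255, 0, 0, -0.07, 0]

```text
t: 4.6
ee_pos: [515.3, -219.0, 169.8]
orientation: [3.139, -0.0, 0.01]
ft_force: [0.6, -0.9, -2.0]
width: 25.7
```

move_arm:
  deltas:
    - [255, 0.006, -0.035, 0, 0]
    - [255, 0.012, -0.07, 0, 0]
    - [255, 0.018, -0.105, 0, 0]
    - [255, 0.024, -0.14, 0, 0]
    - [255, 0.03, -0.175, 0, 0]

```text
t: 5.02
ee_pos: [542.4, -41.4, 164.8]
orientation: [-3.142, 0.001, 0.002]
ft_force: [-0.0, -0.7, -1.3]
width: 25.5
```

move_arm:
  deltas:
    - [255, 0.0085, -0.035, 0, 0]
    - [255, 0.0085, -0.052, 0, 0]
    - [255, 0.0085, -0.052, 0, 0]
    - [255, 0.0085, -0.052, 0, 0]

```text
t: 5.35
ee_pos: [550.8, 9.9, 164.9]
orientation: [3.141, 0.003, -0.003]
ft_force: [-1.6, 0.1, -1.7]
width: 25.4
```

```bash
python3 -c "
from h import *
import cv2
rel([551.5,9,133])
for c,s in(('side',np.s_[80:240,180:340]),('top',np.s_[110:270,150:310])):
    a=get_image(c)[s];cv2.imwrite(f'pics/{c}3c.png',cv2.resize(a,None,fx=3.5,fy=3.5))
    for n in('mallet','rim_a'):
        print(c,n,[(np.round(d['location'],1),d['conf']) for d in place_of(c,n)])
"
```

```text
t 5.35 pos [550.85     9.8822 164.8634] F [-1.6303  0.0607 -1.6942] w 25.357079259933315
[[ 1.      0.0022 -0.0018]
 [ 0.0022 -1.     -0.0003]
 [-0.0018  0.0003 -1.    ]]
delta tool m [0.0007 0.0009 0.0319] yaw x 0.002219188019089271
side mallet [(array([546. ,   8.3,  87.3]), 0.66)]
side rim_a [(array([543.2,   9.9,  57.8]), 0.85)]
top mallet []
top rim_a [(array([557.3,  13.6,  57.3]), 0.88), (array([550.7, 205.6,  58.5]), 0.86)]
```

View pics/side3c.png

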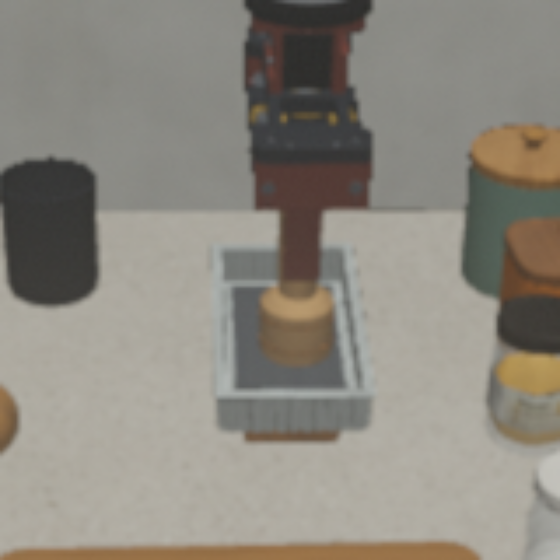

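View pics/top3c.png

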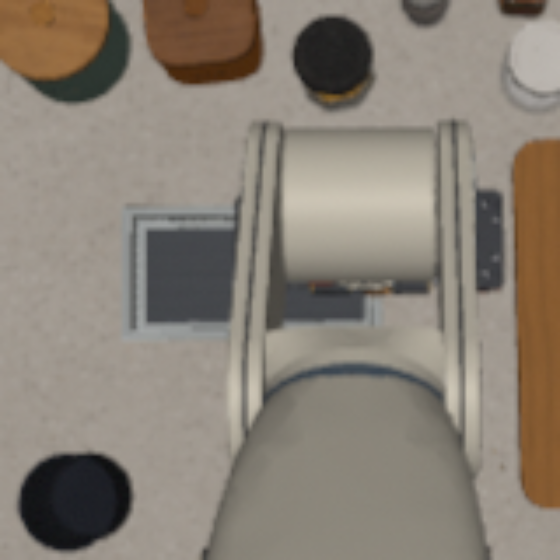

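```bash
python3 -c "
from h import *
for p in [(551.5,9,58),(551.5,205.5,58),(551.5-53.5,3,58),(551.5+53.5,3,58),(551.5-53.5,211,58),(551.5+53.5,211,58),(551.5,9,90)]: print(p,(proj('side',p)-[180,80])*3.5,(proj('top',p)-[150,110])*3.5)
print(get_obs()['ee_pos'])
"
```

```text
(551.5, 9, 58) [293.9784 385.4216] [373.7643 267.42  ]
(551.5, 205.5, 58) [280.5453 241.8988] [126.0544 270.9053]
(498.0, 3, 58) [212.7963 391.2687] [382.2025 334.9576]
(605.0, 3, 58) [375.7955 389.6836] [380.5024 200.1566]
(498.0, 211, 58) [209.6513 238.8467] [119.042  338.4631]
(605.0, 211, 58) [350.5544 237.978 ] [119.2385 204.0269]
(551.5, 9, 90) [295.1087 344.2308] [372.8269 263.8626]
[551.4424   8.0502 166.0083]
```

```bash
python3 -c "
import cv2
a=cv2.imread('pics/top0.png')[160:216,178:268];cv2.imwrite('pics/t0c.png',cv2.resize(a,None,fx=8,fy=8,interpolation=cv2.INTER_CUBIC))
a=cv2.imread('pics/side0.png')[145:215,225:300];cv2.imwrite('pics/s0c.png',cv2.resize(a,None,fx=8,fy=8,interpolation=cv2.INTER_CUBIC))
"
```

```text
(no output)
```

View pics/t0c.png

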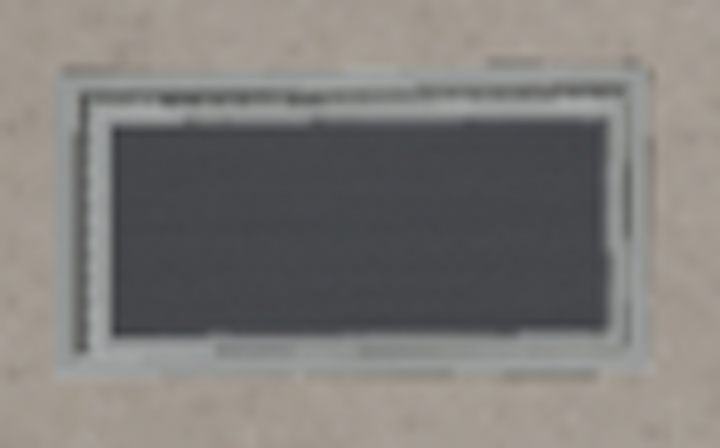

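View pics/s0c.png

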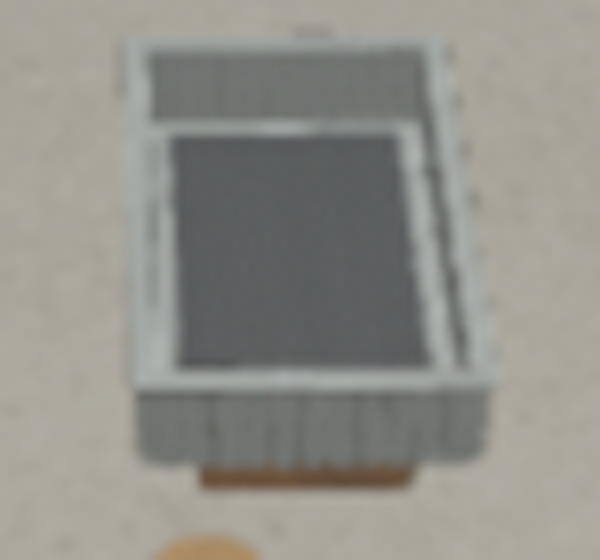

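```bash
python3 -c "
from h import *
from scipy.optimize import least_squares
def cor(p,s=(1,1)):
    x,y,w=p;c,S=np.cos(w),np.sin(w)
    return [(x+a*53.5*c-b*103.5*S,y+a*53.5*S+b*103.5*c,57.5) for a in(-1,1) for b in(-1,1)]
# order (-x,-y),(-x,+y),(+x,-y),(+x,+y)
top=np.array([(650,374),(58,377),(645,70),(60,72)])/8+[178,160]-.44
side=np.array([(133,390),(123,37),(492,388),(438,37)])/8+[225,145]-.44
for nm,cams in(('top',[('top',top)]),('side',[('side',side)]),('both',[('top',top),('side',side)])):
    f=lambda p:np.concatenate([(np.array([proj(c,q) for q in cor(p)])-m).ravel() for c,m in cams])
    r=least_squares(f,[551,107,0]);print(nm,r.x,np.abs(r.fun).max(),r.fun.round(1))
"
```

```text
top [550.1727 106.4581  -0.0079] 0.7097844526742279 [ 0.3  0.2 -0.5  0.2  0.7 -0.3 -0.4 -0.1]
side [550.1902 101.5481  -0.0002] 0.9414114579633406 [-0.9 -0.1 -0.5  0.3  0.9 -0.3  0.5  0.1]
both [550.2922 105.1637  -0.0038] 1.1624762292072717 [ 0.8 -0.   0.   0.3  1.1 -0.5 -0.1  0.  -1.1 -1.1 -0.3 -0.4  0.7 -1.2
  0.6 -0.6]
```

move_arm:
  deltas:
    - [255, -0.001, 0.0015, 0.012, 0]
    - [255, -0.001, 0.0015, 0.024, 0]
    - [255, -0.001, 0.0015, 0.028, 0]
    - [255, -0.001, 0.0015, 0.028, 0]
    - [255, -0.001, 0.0015, 0.028, 0]

```text
t: 6.07
ee_pos: [550.4, 7.4, 137.8]
orientation: [-3.142, 0.001, 0.002]
ft_force: [0.3, -0.4, -2.1]
width: 25.5
```

move_arm:
  deltas:
    - [255, 0, 0, 0.001, 0]
    - [255, 0, 0, 0.002, 0]
    - [255, 0, 0, 0.003, 0]

```text
t: 6.32
ee_pos: [550.9, 7.7, 135.5]
orientation: [3.142, -0.0, 0.001]
ft_force: [-0.5, 0.3, -2.7]
width: 25.8
```

move_arm:
  deltas:
    - [255, 0, 0, 0.0005, 0]
    - [255, 0, 0, 0.001, 0]
    - [255, 0, 0, 0.0015, 0]

```text
t: 6.57
ee_pos: [550.6, 7.7, 133.8]
orientation: [-3.142, 0.0, -0.0]
ft_force: [2.0, -0.0, -2.0]
width: 26.1
```

move_arm:
  deltas:
    - [255, 0, 0, 0.0005, 0]
    - [255, 0, 0, 0.001, 0]
    - [255, 0, 0, 0.0015, 0]

```text
t: 6.82
ee_pos: [550.6, 7.6, 132.2]
orientation: [-3.142, 0.0, -0.0]
ft_force: [-0.4, -0.1, -2.3]
width: 25.5
```

Not in contact yet (underside ≈ 57). Continuing gently.

move_arm:
  deltas:
    - [255, 0, 0, 0.0005, 0]
    - [255, 0, 0, 0.001, 0]

```text
t: 6.98
ee_pos: [550.9, 7.6, 131.9]
orientation: [3.142, -0.0, 0.001]
ft_force: [-3.3, -0.1, 11.5]
width: 25.8
```

move_arm:
  deltas:
    - [255, 0, 0, 0.0005, 0]
    - [255, 0, 0, 0.001, 0]

```text
t: 7.15
ee_pos: [550.8, 7.6, 131.3]
orientation: [3.141, -0.0, 0.001]
ft_force: [-2.9, -0.4, 11.5]
width: 25.7
```

move_arm:
  deltas:
    - [255, 0, 0, 0.0003, 0]
    - [255, 0, 0, 0.0003, 0]

```text
t: 7.32
ee_pos: [550.8, 7.6, 131.0]
orientation: [3.141, -0.0, 0.001]
ft_force: [-2.7, -0.0, 10.0]
width: 25.8
```

move_arm:
  deltas:
    - [255, 0, 0, 0.0003, 0]
    - [255, 0, 0, 0.0003, 0]

```text
t: 7.48
ee_pos: [550.8, 7.5, 130.8]
orientation: [3.141, -0.0, 0.001]
ft_force: [-3.0, -0.4, 10.0]
width: 25.4
```

move_arm:
  deltas:
    - [255, 0, 0, 0.0004, 0]
    - [255, 0, 0, 0.0004, 0]

```text
t: 7.65
ee_pos: [550.8, 7.5, 130.4]
orientation: [3.141, -0.0, 0.001]
ft_force: [-3.0, -0.6, 9.6]
width: 25.8
```

move_arm:
  deltas:
    - [255, 0, 0, 0.0004, 0]
    - [255, 0, 0, 0.0004, 0]

```text
t: 7.82
ee_pos: [550.8, 7.5, 130.0]
orientation: [3.141, -0.0, 0.001]
ft_force: [-3.6, -0.5, 9.9]
width: 25.9
```

move_arm:
  deltas:
    - [255, 0, 0, 0.0004, 0]
    - [255, 0, 0, 0.0004, 0]

```text
t: 7.98
ee_pos: [550.9, 7.5, 129.6]
orientation: [3.141, -0.0, 0.001]
ft_force: [-2.8, -0.7, 9.8]
width: 25.9
```

move_arm:
  deltas:
    - [255, 0, 0, 0.0004, 0]
    - [255, 0, 0, 0.0004, 0]

```text
t: 8.15
ee_pos: [550.9, 7.5, 129.2]
orientation: [3.141, -0.0, 0.001]
ft_force: [-3.0, -1.7, 10.4]
width: 25.4
```

move_arm:
  deltas:
    - [255, 0, 0, 0.0004, 0]
    - [255, 0, 0, 0.0004, 0]

```text
t: 8.32
ee_pos: [550.8, 7.4, 128.8]
orientation: [3.141, -0.0, 0.001]
ft_force: [-2.5, -0.8, 10.9]
width: 25.7
```

move_arm:
  deltas:
    - [255, 0, 0, 0.0003, 0]
    - [255, 0, 0, 0.0003, 0]

```text
t: 8.48
ee_pos: [550.9, 7.4, 128.5]
orientation: [3.141, -0.0, 0.001]
ft_force: [-2.9, -0.9, 10.8]
width: 25.3
```

move_arm:
  deltas:
    - [255, 0, 0, 0.0004, 0]
    - [255, 0, 0, 0.0004, 0]

```text
t: 8.65
ee_pos: [550.9, 7.4, 128.1]
orientation: [3.141, 0.0, 0.001]
ft_force: [-3.4, -0.4, 10.3]
width: 25.8
```

move_arm:
  deltas:
    - [255, 0, 0, 0.0004, 0]
    - [255, 0, 0, 0.0004, 0]

```text
t: 8.82
ee_pos: [550.9, 7.4, 127.7]
orientation: [3.141, -0.0, 0.001]
ft_force: [-3.0, -1.0, 9.7]
width: 25.7
```

move_arm:
  deltas:
    - [255, 0, 0, 0.0004, 0]
    - [255, 0, 0, 0.0004, 0]

```text
t: 8.98
ee_pos: [550.9, 7.3, 127.3]
orientation: [3.141, 0.0, 0.001]
ft_force: [-3.9, -1.3, 10.5]
width: 25.8
```

move_arm:
  deltas:
    - [255, 0, 0, 0.0004, 0]
    - [255, 0, 0, 0.0004, 0]

```text
t: 9.15
ee_pos: [550.9, 7.3, 126.9]
orientation: [3.141, 0.0, 0.001]
ft_force: [-3.6, -2.0, 10.5]
width: 25.6
```

move_arm:
  deltas:
    - [255, 0, 0, 0.0004, 0]
    - [255, 0, 0, 0.0004, 0]

```text
t: 9.32
ee_pos: [550.9, 7.3, 126.5]
orientation: [3.141, 0.0, 0.001]
ft_force: [-3.6, -2.6, 10.5]
width: 25.7
```

move_arm:
  deltas:
    - [255, 0, 0, 0.0004, 0]
    - [255, 0, 0, 0.0004, 0]

```text
t: 9.48
ee_pos: [550.9, 7.3, 126.1]
orientation: [3.141, 0.0, 0.001]
ft_force: [-3.5, -1.6, 10.6]
width: 25.7
```

move_arm:
  deltas:
    - [255, 0, 0, 0.0004, 0]
    - [255, 0, 0, 0.0004, 0]

```text
t: 9.65
ee_pos: [550.9, 7.3, 125.7]
orientation: [3.141, 0.0, 0.001]
ft_force: [-3.0, -2.1, 10.5]
width: 25.7
```

move_arm:
  deltas:
    - [255, 0, 0, 0.0004, 0]
    - [255, 0, 0, 0.0004, 0]

```text
t: 9.82
ee_pos: [550.9, 7.2, 125.4]
orientation: [3.141, -0.0, 0.001]
ft_force: [-3.2, -1.3, 10.2]
width: 25.5
```

move_arm:
  deltas:
    - [255, 0, 0, 0.0004, 0]
    - [255, 0, 0, 0.0004, 0]

```text
t: 9.98
ee_pos: [550.9, 7.2, 125.0]
orientation: [3.141, 0.0, 0.001]
ft_force: [-4.2, -2.3, 11.2]
width: 25.8
```

move_arm:
  deltas:
    - [255, 0, 0, 0.0003, 0]
    - [255, 0, 0, 0.0003, 0]

```text
t: 10.15
ee_pos: [550.9, 7.2, 124.7]
orientation: [3.141, 0.0, 0.001]
ft_force: [-3.6, -2.3, 10.6]
width: 25.4
```

move_arm:
  deltas:
    - [255, 0, 0, 0.0004, 0]
    - [255, 0, 0, 0.0004, 0]

```text
t: 10.32
ee_pos: [550.9, 7.2, 124.3]
orientation: [3.141, 0.0, 0.001]
ft_force: [-4.3, -2.8, 11.7]
width: 25.4
```

move_arm:
  deltas:
    - [255, 0, 0, 0.0002, 0]
    - [255, 0, 0, 0.0002, 0]

```text
t: 10.48
ee_pos: [550.9, 7.2, 124.1]
orientation: [3.141, 0.0, 0.001]
ft_force: [-3.5, -2.7, 11.5]
width: 25.6
```

move_arm:
  deltas:
    - [255, 0, 0, -0.012, 0]
    - [255, 0, -0.02, -0.024, 0]
    - [255, 0, -0.06, -0.024, 0]
    - [255, 0, -0.1, -0.024, 0]
    - [255, 0, -0.14, -0.024, 0]

```text
t: 10.9
ee_pos: [550.9, 148.9, 147.7]
orientation: [-3.141, 0.003, -0.002]
ft_force: [0.5, -0.2, -2.0]
width: 25.3
```

move_arm:
  deltas:
    - [255, 0, -0.04, 0, 0]
    - [255, 0, -0.056, 0, 0]
    - [255, 0, -0.056, 0.005, 0]
    - [255, 0, -0.056, 0.009, 0]
    - [255, 0, -0.056, 0.011, 0]

```text
t: 11.32
ee_pos: [550.0, 202.8, 135.1]
orientation: [3.141, -0.0, -0.002]
ft_force: [0.4, -0.7, -2.1]
width: 25.8
```

move_arm:
  deltas:
    - [255, 0, 0, 0, 0]
    - [255, 0, 0, 0, 0]

```text
t: 11.48
ee_pos: [550.5, 202.3, 135.5]
orientation: [3.141, -0.003, -0.001]
ft_force: [-0.1, -0.4, -2.3]
width: 25.7
```

move_arm:
  deltas:
    - [255, 0, 0, 0.0005, 0]
    - [255, 0, 0, 0.001, 0]
    - [255, 0, 0, 0.0015, 0]

```text
t: 11.73
ee_pos: [550.8, 203.1, 134.4]
orientation: [-3.142, 0.002, -0.0]
ft_force: [0.4, -0.8, -1.2]
width: 26.0
```

move_arm:
  deltas:
    - [255, 0, 0, 0.0005, 0]
    - [255, 0, 0, 0.001, 0]

```text
t: 11.9
ee_pos: [550.8, 203.5, 133.6]
orientation: [3.142, -0.0, 0.001]
ft_force: [-0.9, -1.3, 5.1]
width: 25.9
```

move_arm:
  deltas:
    - [255, 0, 0, 0.0004, 0]
    - [255, 0, 0, 0.0008, 0]
    - [255, 0, 0, 0.0012, 0]
    - [255, 0, 0, 0.0016, 0]

```text
t: 12.23
ee_pos: [551.0, 203.6, 132.9]
orientation: [3.142, -0.0, 0.001]
ft_force: [-2.6, -1.9, 9.9]
width: 25.7
```

move_arm:
  deltas:
    - [255, 0, 0, 0.0005, 0]
    - [255, 0, 0, 0.001, 0]
    - [255, 0, 0, 0.0015, 0]
    - [255, 0, 0, 0.002, 0]
    - [255, 0, 0, 0.0025, 0]

```text
t: 12.65
ee_pos: [551.0, 203.8, 130.5]
orientation: [-3.141, 0.0, -0.001]
ft_force: [-3.1, -0.9, 9.9]
width: 25.8
```

move_arm:
  deltas:
    - [255, 0, 0, 0.0006, 0]
    - [255, 0, 0, 0.0012, 0]
    - [255, 0, 0, 0.0018, 0]
    - [255, 0, 0, 0.0024, 0]
    - [255, 0, 0, 0.003, 0]

```text
t: 13.07
ee_pos: [551.0, 204.0, 127.6]
orientation: [-3.141, 0.0, -0.001]
ft_force: [-2.2, -0.4, 10.7]
width: 25.6
```

move_arm:
  deltas:
    - [255, 0, 0, 0.0005, 0]
    - [255, 0, 0, 0.001, 0]
    - [255, 0, 0, 0.0015, 0]
    - [255, 0, 0, 0.002, 0]

```text
t: 13.4
ee_pos: [551.0, 204.1, 125.6]
orientation: [-3.141, 0.0, -0.002]
ft_force: [-2.9, -0.5, 10.1]
width: 26.0
```

move_arm:
  deltas:
    - [255, 0, 0, -0.01, 0]
    - [255, 0, 0.03, -0.012, 0]
    - [255, 0, 0.07, -0.012, 0]
    - [255, 0, 0.11, -0.012, 0]
    - [255, 0, 0.15, -0.012, 0]

```text
t: 13.82
ee_pos: [550.5, 52.5, 136.6]
orientation: [-3.142, -0.002, -0.001]
ft_force: [1.2, 0.6, -2.7]
width: 25.3
```

move_arm:
  deltas:
    - [255, 0, 0.036, 0, 0]
    - [255, 0, 0.046, 0.002, 0]
    - [255, 0, 0.046, 0.006, 0]
    - [255, 0, 0.046, 0.009, 0]
    - [255, 0, 0.046, 0.01, 0]

```text
t: 14.23
ee_pos: [550.3, 8.7, 125.6]
orientation: [-3.141, -0.001, 0.001]
ft_force: [-0.3, 0.6, -2.4]
width: 25.6
```

move_arm:
  deltas:
    - [255, 0, 0, 0.0005, 0]
    - [255, 0, 0, 0.001, 0]
    - [255, 0, 0, 0.0015, 0]

```text
t: 14.48
ee_pos: [550.6, 8.7, 124.6]
orientation: [-3.142, -0.002, 0.0]
ft_force: [0.1, 0.1, -2.6]
width: 25.4
```

move_arm:
  deltas:
    - [255, 0, 0, 0.0005, 0]
    - [255, 0, 0, 0.001, 0]
    - [255, 0, 0, 0.0015, 0]
    - [255, 0, 0, 0.002, 0]

```text
t: 14.82
ee_pos: [550.9, 8.2, 123.8]
orientation: [-3.141, 0.0, -0.001]
ft_force: [-3.5, 3.3, 10.9]
width: 25.8
```

move_arm:
  deltas:
    - [255, 0, 0, 0.0005, 0]
    - [255, 0, 0, 0.001, 0]
    - [255, 0, 0, 0.0015, 0]
    - [255, 0, 0, 0.002, 0]

```text
t: 15.15
ee_pos: [550.9, 8.1, 122.0]
orientation: [-3.141, 0.0, -0.001]
ft_force: [-3.9, 1.7, 10.8]
width: 25.6
```

move_arm:
  deltas:
    - [255, 0, 0, 0.0005, 0]
    - [255, 0, 0, 0.001, 0]
    - [255, 0, 0, 0.0015, 0]
    - [255, 0, 0, 0.002, 0]
    - [255, 0, 0, 0.0025, 0]

```text
t: 15.57
ee_pos: [550.9, 8.0, 119.5]
orientation: [-3.141, 0.0, -0.001]
ft_force: [-4.0, 0.7, 11.0]
width: 25.5
```

move_arm:
  deltas:
    - [255, 0, 0, 0.0005, 0]
    - [255, 0, 0, 0.001, 0]
    - [255, 0, 0, 0.0013, 0]
    - [255, 0, 0, 0.0016, 0]

```text
t: 15.9
ee_pos: [550.9, 7.9, 117.9]
orientation: [-3.141, 0.0, -0.001]
ft_force: [-2.9, 1.6, 11.6]
width: 25.6
```

move_arm:
  deltas:
    - [255, 0, 0, -0.012, 0]
    - [255, 0, -0.02, -0.019, 0]
    - [255, 0, -0.06, -0.019, 0]
    - [255, 0, -0.1, -0.019, 0]
    - [255, 0, -0.14, -0.019, 0]

```text
t: 16.32
ee_pos: [550.9, 148.8, 136.5]
orientation: [-3.141, 0.003, -0.002]
ft_force: [0.7, -0.1, -2.8]
width: 25.8
```

move_arm:
  deltas:
    - [255, 0, -0.04, 0, 0]
    - [255, 0, -0.055, 0.002, 0]
    - [255, 0, -0.055, 0.006, 0]
    - [255, 0, -0.055, 0.008, 0]
    - [255, 0, -0.055, 0.0085, 0]

```text
t: 16.73
ee_pos: [550.0, 201.5, 126.5]
orientation: [3.141, -0.001, -0.002]
ft_force: [-0.5, -0.8, -2.5]
width: 25.6
```

move_arm:
  deltas:
    - [255, 0, 0, 0.0005, 0]
    - [255, 0, 0, 0.001, 0]
    - [255, 0, 0, 0.0015, 0]

```text
t: 16.98
ee_pos: [550.8, 201.3, 125.9]
orientation: [3.141, -0.003, -0.0]
ft_force: [-0.8, -2.8, 5.0]
width: 25.6
```

move_arm:
  deltas:
    - [255, 0, 0, 0.0005, 0]
    - [255, 0, 0, 0.001, 0]
    - [255, 0, 0, 0.0015, 0]
    - [255, 0, 0, 0.002, 0]
    - [255, 0, 0, 0.0025, 0]

```text
t: 17.4
ee_pos: [550.9, 201.6, 124.3]
orientation: [3.141, -0.001, 0.001]
ft_force: [-2.7, -4.6, 10.3]
width: 25.5
```

move_arm:
  deltas:
    - [255, 0, 0, 0.0005, 0]
    - [255, 0, 0, 0.001, 0]
    - [255, 0, 0, 0.0015, 0]
    - [255, 0, 0, 0.002, 0]
    - [255, 0, 0, 0.0025, 0]

```text
t: 17.82
ee_pos: [550.9, 201.7, 121.9]
orientation: [3.141, -0.001, 0.001]
ft_force: [-3.4, -2.7, 9.6]
width: 25.4
```

move_arm:
  deltas:
    - [255, 0, 0, 0.0005, 0]
    - [255, 0, 0, 0.001, 0]
    - [255, 0, 0, 0.0015, 0]
    - [255, 0, 0, 0.002, 0]
    - [255, 0, 0, 0.0025, 0]

```text
t: 18.23
ee_pos: [550.9, 201.9, 119.4]
orientation: [3.141, -0.002, 0.001]
ft_force: [-2.4, -2.2, 9.7]
width: 25.5
```

move_arm:
  deltas:
    - [255, 0, 0, -0.01, 0]
    - [255, 0, 0.03, -0.012, 0]
    - [255, 0, 0.07, -0.012, 0]
    - [255, 0, 0.11, -0.012, 0]
    - [255, 0, 0.15, -0.012, 0]

```text
t: 18.65
ee_pos: [550.7, 51.2, 130.7]
orientation: [-3.141, -0.001, -0.002]
ft_force: [1.2, -0.3, -2.9]
width: 25.7
```

move_arm:
  deltas:
    - [255, 0, 0.036, 0, 0]
    - [255, 0, 0.045, 0.002, 0]
    - [255, 0, 0.045, 0.006, 0]
    - [255, 0, 0.045, 0.009, 0]
    - [255, 0, 0.045, 0.01, 0]

```text
t: 19.07
ee_pos: [550.4, 8.5, 119.6]
orientation: [-3.141, -0.0, 0.001]
ft_force: [0.2, 0.4, -2.0]
width: 25.8
```

move_arm:
  deltas:
    - [255, 0, 0, 0.0005, 0]
    - [255, 0, 0, 0.001, 0]
    - [255, 0, 0, 0.0015, 0]

```text
t: 19.32
ee_pos: [550.6, 8.7, 118.5]
orientation: [-3.142, -0.002, 0.0]
ft_force: [-0.3, -0.7, -1.9]
width: 25.6
```

move_arm:
  deltas:
    - [255, 0, 0, 0.0005, 0]
    - [255, 0, 0, 0.001, 0]
    - [255, 0, 0, 0.0015, 0]
    - [255, 0, 0, 0.002, 0]

```text
t: 19.65
ee_pos: [550.9, 8.2, 117.7]
orientation: [-3.141, 0.0, -0.001]
ft_force: [-3.5, 2.3, 11.5]
width: 25.5
```

move_arm:
  deltas:
    - [255, 0, 0, 0.0005, 0]
    - [255, 0, 0, 0.001, 0]
    - [255, 0, 0, 0.0015, 0]
    - [255, 0, 0, 0.002, 0]
    - [255, 0, 0, 0.0025, 0]

```text
t: 20.07
ee_pos: [550.9, 8.1, 115.3]
orientation: [-3.141, 0.0, -0.001]
ft_force: [-2.6, 1.9, 11.4]
width: 25.4
```

move_arm:
  deltas:
    - [255, 0, 0, 0.0005, 0]
    - [255, 0, 0, 0.001, 0]
    - [255, 0, 0, 0.0015, 0]
    - [255, 0, 0, 0.002, 0]
    - [255, 0, 0, 0.0023, 0]

```text
t: 20.48
ee_pos: [550.9, 8.0, 113.1]
orientation: [-3.141, 0.0, -0.001]
ft_force: [-2.7, 1.0, 11.7]
width: 25.5
```

move_arm:
  deltas:
    - [255, 0, 0, 0.0004, 0]
    - [255, 0, 0, 0.0008, 0]
    - [255, 0, 0, 0.001, 0]

```text
t: 20.73
ee_pos: [550.9, 7.9, 112.1]
orientation: [-3.141, 0.0, -0.001]
ft_force: [-2.9, 0.1, 10.8]
width: 25.8
```

move_arm:
  deltas:
    - [255, 0, 0, -0.012, 0]
    - [255, 0, -0.02, -0.018, 0]
    - [255, 0, -0.06, -0.018, 0]
    - [255, 0, -0.1, -0.018, 0]
    - [255, 0, -0.14, -0.018, 0]

```text
t: 21.15
ee_pos: [550.8, 148.9, 129.6]
orientation: [-3.141, 0.003, -0.002]
ft_force: [0.7, 1.2, -1.6]
width: 25.5
```

move_arm:
  deltas:
    - [255, 0, -0.04, 0, 0]
    - [255, 0, -0.055, 0.002, 0]
    - [255, 0, -0.055, 0.006, 0]
    - [255, 0, -0.055, 0.0075, 0]
    - [255, 0, -0.055, 0.008, 0]

```text
t: 21.57
ee_pos: [550.1, 201.6, 120.3]
orientation: [3.141, -0.001, -0.002]
ft_force: [-0.0, 0.1, -1.6]
width: 25.6
```

move_arm:
  deltas:
    - [255, 0, 0, 0.0005, 0]
    - [255, 0, 0, 0.001, 0]
    - [255, 0, 0, 0.0015, 0]

```text
t: 21.82
ee_pos: [550.8, 201.3, 119.7]
orientation: [3.141, -0.003, -0.0]
ft_force: [-1.9, -2.0, 6.5]
width: 25.7
```

move_arm:
  deltas:
    - [255, 0, 0, 0.0005, 0]
    - [255, 0, 0, 0.001, 0]
    - [255, 0, 0, 0.0015, 0]
    - [255, 0, 0, 0.002, 0]

```text
t: 22.15
ee_pos: [550.9, 201.5, 118.5]
orientation: [3.141, -0.001, 0.0]
ft_force: [-3.2, -3.1, 10.1]
width: 25.7
```

move_arm:
  deltas:
    - [255, 0, 0, 0.0005, 0]
    - [255, 0, 0, 0.001, 0]
    - [255, 0, 0, 0.0015, 0]
    - [255, 0, 0, 0.002, 0]
    - [255, 0, 0, 0.0025, 0]

```text
t: 22.57
ee_pos: [550.9, 201.7, 116.0]
orientation: [3.141, -0.002, 0.0]
ft_force: [-3.7, -3.0, 10.2]
width: 25.7
```

move_arm:
  deltas:
    - [255, 0, 0, 0.0005, 0]
    - [255, 0, 0, 0.001, 0]
    - [255, 0, 0, 0.0015, 0]
    - [255, 0, 0, 0.002, 0]
    - [255, 0, 0, 0.0023, 0]

```text
t: 22.98
ee_pos: [550.9, 201.8, 113.8]
orientation: [3.141, -0.002, 0.0]
ft_force: [-3.2, -2.5, 10.6]
width: 25.8
```

move_arm:
  deltas:
    - [255, 0, 0, -0.01, 0]
    - [255, 0, 0.03, -0.012, 0]
    - [255, 0, 0.07, -0.012, 0]
    - [255, 0, 0.11, -0.012, 0]
    - [255, 0, 0.15, -0.012, 0]

```text
t: 23.4
ee_pos: [550.7, 51.1, 125.1]
orientation: [-3.141, -0.001, -0.002]
ft_force: [0.1, -0.3, -1.9]
width: 25.6
```

move_arm:
  deltas:
    - [255, 0, 0.036, 0, 0]
    - [255, 0, 0.045, 0.002, 0]
    - [255, 0, 0.045, 0.006, 0]
    - [255, 0, 0.045, 0.009, 0]
    - [255, 0, 0.045, 0.01, 0]

```text
t: 23.82
ee_pos: [550.4, 8.5, 114.0]
orientation: [-3.141, -0.0, 0.001]
ft_force: [0.2, -0.6, -2.6]
width: 25.7
```

move_arm:
  deltas:
    - [255, 0, 0, 0.0005, 0]
    - [255, 0, 0, 0.001, 0]
    - [255, 0, 0, 0.0015, 0]

```text
t: 24.07
ee_pos: [550.6, 8.7, 112.9]
orientation: [-3.142, -0.002, 0.0]
ft_force: [-0.0, -1.0, -1.6]
width: 25.7
```

move_arm:
  deltas:
    - [255, 0, 0, 0.0005, 0]
    - [255, 0, 0, 0.001, 0]
    - [255, 0, 0, 0.0015, 0]
    - [255, 0, 0, 0.002, 0]

```text
t: 24.4
ee_pos: [550.9, 8.1, 112.0]
orientation: [-3.141, 0.0, -0.001]
ft_force: [-3.0, 2.3, 10.5]
width: 25.8
```

move_arm:
  deltas:
    - [255, 0, 0, 0.0005, 0]
    - [255, 0, 0, 0.001, 0]
    - [255, 0, 0, 0.0015, 0]
    - [255, 0, 0, 0.002, 0]

```text
t: 24.73
ee_pos: [550.9, 8.0, 110.2]
orientation: [-3.141, 0.001, -0.001]
ft_force: [-2.5, 1.6, 11.4]
width: 25.6
```

move_arm:
  deltas:
    - [255, 0, 0, 0.0003, 0]
    - [255, 0, 0, 0.0005, 0]
    - [255, 0, 0, 0.0005, 0]

```text
t: 24.98
ee_pos: [550.9, 8.0, 109.7]
orientation: [-3.141, 0.0, -0.001]
ft_force: [-3.2, 1.8, 10.2]
width: 25.9
```

move_arm:
  deltas:
    - [255, 0, 0, 0.0003, 0]
    - [255, 0, 0, 0.0003, 0]

```text
t: 25.15
ee_pos: [550.9, 8.0, 109.4]
orientation: [-3.141, 0.0, -0.001]
ft_force: [-2.9, 1.3, 10.6]
width: 25.8
```

move_arm:
  deltas:
    - [255, 0, 0, 0.0003, 0]
    - [255, 0, 0, 0.0003, 0]

```text
t: 25.32
ee_pos: [550.9, 7.9, 109.1]
orientation: [-3.141, 0.0, -0.001]
ft_force: [-3.2, 0.9, 10.5]
width: 25.6
```

move_arm:
  deltas:
    - [255, 0, 0, 0.0003, 0]
    - [255, 0, 0, 0.0003, 0]

```text
t: 25.48
ee_pos: [550.9, 7.9, 108.8]
orientation: [-3.141, 0.0, -0.001]
ft_force: [-3.0, 1.5, 11.5]
width: 25.6
```

move_arm:
  deltas:
    - [255, 0, 0, 0.0003, 0]
    - [255, 0, 0, 0.0003, 0]

```text
t: 25.65
ee_pos: [550.9, 7.9, 108.5]
orientation: [-3.141, 0.0, -0.001]
ft_force: [-3.0, 1.2, 10.6]
width: 25.9
```

move_arm:
  deltas:
    - [255, 0, 0, 0.0003, 0]
    - [255, 0, 0, 0.0003, 0]

```text
t: 25.82
ee_pos: [550.9, 7.9, 108.2]
orientation: [-3.141, 0.0, -0.001]
ft_force: [-3.3, 1.5, 10.6]
width: 25.8
```

move_arm:
  deltas:
    - [255, 0, 0, 0.0003, 0]
    - [255, 0, 0, 0.0003, 0]

```text
t: 25.98
ee_pos: [550.9, 7.9, 108.0]
orientation: [-3.141, 0.0, -0.001]
ft_force: [-2.7, -0.0, 10.0]
width: 25.7
```

move_arm:
  deltas:
    - [255, 0, 0, 0.0003, 0]
    - [255, 0, 0, 0.0003, 0]

```text
t: 26.15
ee_pos: [550.9, 7.8, 107.7]
orientation: [-3.141, 0.0, -0.001]
ft_force: [-3.2, 1.5, 10.9]
width: 25.8
```

move_arm:
  deltas:
    - [255, 0, 0, 0.0003, 0]
    - [255, 0, 0, 0.0003, 0]

```text
t: 26.32
ee_pos: [550.9, 7.8, 107.5]
orientation: [-3.141, 0.0, -0.001]
ft_force: [-2.7, 0.8, 11.3]
width: 25.5
```

move_arm:
  deltas:
    - [255, 0, 0, 0.0002, 0]
    - [255, 0, 0, 0.0002, 0]

```text
t: 26.48
ee_pos: [551.0, 7.8, 107.5]
orientation: [-3.141, 0.0, -0.001]
ft_force: [-4.7, 1.0, 15.1]
width: 25.3
```

End b stopped at TCP 107.5, so the underside is at about 32.3, which matches the 32.5 mm hard stop. The tilt is well inside the free range, so this is a landing and not a jam. End a next.

move_arm:
  deltas:
    - [255, 0, 0, -0.012, 0]
    - [255, 0, -0.02, -0.018, 0]
    - [255, 0, -0.06, -0.018, 0]
    - [255, 0, -0.1, -0.018, 0]
    - [255, 0, -0.14, -0.018, 0]

```text
t: 26.9
ee_pos: [550.8, 148.8, 124.7]
orientation: [-3.141, 0.003, -0.002]
ft_force: [0.5, -0.5, -2.6]
width: 25.7
```

move_arm:
  deltas:
    - [255, 0, -0.04, 0, 0]
    - [255, 0, -0.055, 0.002, 0]
    - [255, 0, -0.055, 0.006, 0]
    - [255, 0, -0.055, 0.008, 0]
    - [255, 0, -0.055, 0.0085, 0]

```text
t: 27.32
ee_pos: [550.0, 201.5, 114.8]
orientation: [3.141, -0.001, -0.002]
ft_force: [0.2, -0.5, -2.8]
width: 25.7
```

move_arm:
  deltas:
    - [255, 0, 0, 0.0005, 0]
    - [255, 0, 0, 0.001, 0]
    - [255, 0, 0, 0.0015, 0]

```text
t: 27.57
ee_pos: [550.8, 201.4, 114.0]
orientation: [3.141, -0.003, -0.0]
ft_force: [-0.3, -2.3, 2.3]
width: 25.8
```

move_arm:
  deltas:
    - [255, 0, 0, 0.0005, 0]
    - [255, 0, 0, 0.001, 0]
    - [255, 0, 0, 0.0015, 0]
    - [255, 0, 0, 0.002, 0]

```text
t: 27.9
ee_pos: [551.0, 201.6, 113.1]
orientation: [3.141, -0.001, 0.001]
ft_force: [-2.1, -4.2, 9.8]
width: 25.7
```

move_arm:
  deltas:
    - [255, 0, 0, 0.0005, 0]
    - [255, 0, 0, 0.001, 0]
    - [255, 0, 0, 0.0015, 0]
    - [255, 0, 0, 0.002, 0]
    - [255, 0, 0, 0.0025, 0]

```text
t: 28.32
ee_pos: [551.0, 201.8, 110.7]
orientation: [3.141, -0.001, 0.001]
ft_force: [-2.0, -4.2, 10.7]
width: 25.9
```

move_arm:
  deltas:
    - [255, 0, 0, 0.0005, 0]
    - [255, 0, 0, 0.001, 0]
    - [255, 0, 0, 0.0015, 0]
    - [255, 0, 0, 0.002, 0]

```text
t: 28.65
ee_pos: [551.0, 201.9, 108.7]
orientation: [3.141, -0.001, 0.001]
ft_force: [-2.4, -3.4, 10.0]
width: 25.7
```

move_arm:
  deltas:
    - [255, 0, 0, 0.0004, 0]
    - [255, 0, 0, 0.0008, 0]
    - [255, 0, 0, 0.0008, 0]

```text
t: 28.9
ee_pos: [551.0, 202.0, 107.9]
orientation: [3.141, -0.001, 0.001]
ft_force: [-2.9, -3.4, 8.9]
width: 25.7
```

move_arm:
  deltas:
    - [255, 0, 0, 0.0004, 0]
    - [255, 0, 0, 0.0004, 0]

```text
t: 29.07
ee_pos: [551.0, 202.0, 107.5]
orientation: [3.141, -0.001, 0.001]
ft_force: [-3.7, -2.6, 9.8]
width: 25.7
```

move_arm:
  deltas:
    - [255, 0, 0, 0.0004, 0]
    - [255, 0, 0, 0.0004, 0]

```text
t: 29.23
ee_pos: [551.0, 202.0, 107.4]
orientation: [3.141, -0.001, 0.001]
ft_force: [-3.7, -3.2, 11.0]
width: 25.6
```

move_arm:
  deltas:
    - [255, 0, 0, 0.0004, 0]
    - [255, 0, 0, 0.0004, 0]

```text
t: 29.4
ee_pos: [551.1, 202.0, 107.3]
orientation: [3.141, -0.001, 0.001]
ft_force: [-4.1, -3.9, 15.4]
width: 25.9
```

move_arm:
  deltas:
    - [255, 0, 0, 0.0003, 0]
    - [255, 0, 0, 0.0003, 0]

```text
t: 29.57
ee_pos: [551.2, 202.1, 107.3]
orientation: [3.141, -0.001, 0.001]
ft_force: [-4.9, -4.2, 16.6]
width: 25.6
```

End a has landed. There's time to check that end b is still right down.

move_arm:
  deltas:
    - [255, 0, 0, -0.012, 0]
    - [255, 0, 0.03, -0.014, 0]
    - [255, 0, 0.07, -0.014, 0]
    - [255, 0, 0.11, -0.014, 0]
    - [255, 0, 0.15, -0.014, 0]

```text
t: 29.98
ee_pos: [550.7, 51.2, 119.6]
orientation: [-3.141, -0.001, -0.002]
ft_force: [0.5, 0.4, -2.0]
width: 25.8
```

move_arm:
  deltas:
    - [255, 0, 0.036, 0, 0]
    - [255, 0, 0.045, 0.002, 0]
    - [255, 0, 0.045, 0.006, 0]
    - [255, 0, 0.045, 0.008, 0]
    - [255, 0, 0.045, 0.0095, 0]

```text
t: 30.4
ee_pos: [550.5, 8.6, 109.2]
orientation: [-3.141, -0.0, 0.001]
ft_force: [-0.1, 0.3, -2.7]
width: 25.5
```

move_arm:
  deltas:
    - [255, 0, 0, 0.0005, 0]
    - [255, 0, 0, 0.001, 0]
    - [255, 0, 0, 0.0015, 0]
    - [255, 0, 0, 0.0015, 0]

```text
t: 30.73
ee_pos: [550.6, 8.4, 108.0]
orientation: [-3.142, -0.002, 0.0]
ft_force: [-0.3, -0.2, -1.8]
width: 25.5
```

move_arm:
  deltas:
    - [255, 0, 0, 0.0005, 0]
    - [255, 0, 0, 0.001, 0]
    - [255, 0, 0, 0.0015, 0]

```text
t: 30.98
ee_pos: [550.9, 8.0, 107.5]
orientation: [-3.141, 0.0, -0.001]
ft_force: [-3.5, 1.9, 11.9]
width: 25.8
```

move_arm:
  deltas:
    - [255, 0, 0, 0.0005, 0]
    - [255, 0, 0, 0.0005, 0]

```text
t: 31.15
ee_pos: [550.9, 8.0, 107.5]
orientation: [-3.141, 0.001, -0.001]
ft_force: [-4.2, 2.2, 11.5]
width: 25.4
```

move_arm:
  deltas:
    - [255, 0, 0, 0.0004, 0]
    - [255, 0, 0, 0.0004, 0]

```text
t: 31.32
ee_pos: [551.0, 8.0, 107.4]
orientation: [-3.141, 0.001, -0.001]
ft_force: [-4.7, 1.3, 14.9]
width: 25.6
```

move_arm:
  deltas:
    - [255, 0, 0, -0.02, 0]
    - [255, 0, 0, -0.05, 0]
    - [255, -0.004, 0.02, -0.06, 0]
    - [255, -0.01, 0.055, -0.06, 0]
    - [255, -0.016, 0.09, -0.06, 0]

```text
t: 31.73
ee_pos: [535.2, -82.7, 167.0]
orientation: [3.141, 0.004, 0.004]
ft_force: [-0.4, -0.2, -2.6]
width: 25.8
```

move_arm:
  deltas:
    - [255, -0.006, 0.035, 0, 0]
    - [255, -0.012, 0.07, 0, 0]
    - [255, -0.018, 0.105, 0, 0]
    - [255, -0.021, 0.13, 0, 0]
    - [255, -0.021, 0.136, 0, 0]

```text
t: 32.15
ee_pos: [513.0, -222.0, 165.9]
orientation: [3.14, -0.005, 0.001]
ft_force: [-0.1, 1.1, -1.6]
width: 25.4
```

move_arm:
  deltas:
    - [255, 0, 0, 0.02, 0]
    - [255, 0, 0, 0.04, 0]
    - [255, 0, 0, 0.055, 0]
    - [255, 0, 0, 0.061, 0]
    - [255, 0, 0, 0.063, 0]

```text
t: 32.57
ee_pos: [512.9, -217.6, 101.5]
orientation: [-3.141, -0.0, 0.003]
ft_force: [-0.5, -0.0, -2.7]
width: 25.7
```

```bash
python3 -c "
from h import *
import cv2
rel([513,-218,96])
for c,s in(('side',np.s_[130:310,170:350]),('top',np.s_[110:270,170:400])):
    a=get_image(c)[s];cv2.imwrite(f'pics/{c}5c.png',cv2.resize(a,None,fx=3.3,fy=3.3))
    for n in('mallet','rim_a'):
        print(c,n,[(np.round(d['location'],1),d['conf']) for d in place_of(c,n)])
"
```

```text
t 32.5667 pos [ 512.8712 -217.5846  101.5026] F [-0.5084 -0.0234 -2.7199] w 25.703874185960746
[[ 1.      0.0001 -0.0022]
 [ 0.0001 -1.      0.0011]
 [-0.0022 -0.0011 -1.    ]]
delta tool m [0.0001 0.0004 0.0055] yaw x 0.00011675088667753359
side mallet [(array([ 507.8, -220.7,   23.5]), 0.8), (array([547.8,   3.7,  32.8]), 0.47)]
side rim_a [(array([548.6,   4.1,  36.5]), 0.58)]
top mallet []
top rim_a [(array([549.5, 207.7,  33.7]), 0.92), (array([552.7,  14.3,  32.8]), 0.92)]
```

View pics/side5c.png

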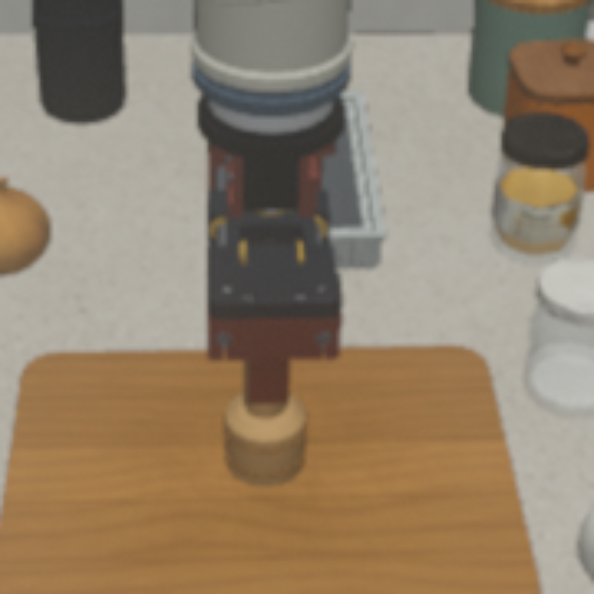

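View pics/top5c.png

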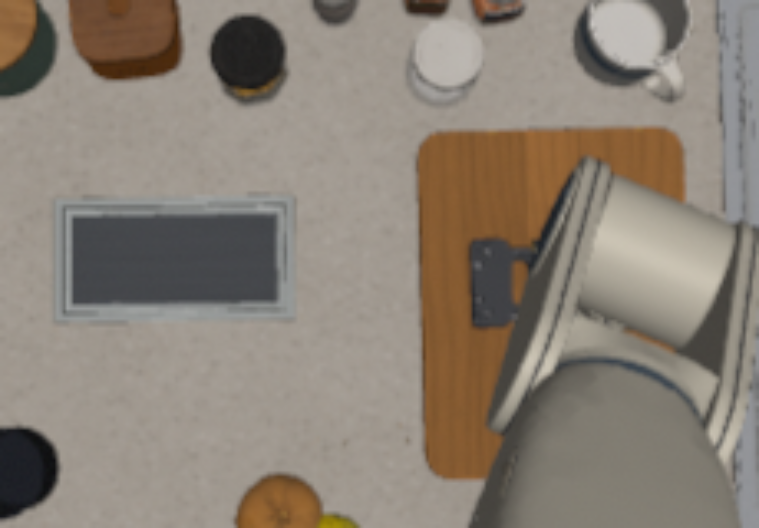

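The side and top pictures show the frame level and close round the base. The networks put the rim at about 33 mm at both ends. The mallet is upright just above the board, with its head at side-crop pixel (265,440). I'll lower it gently.

move_arm:
  deltas:
    - [255, 0, 0, 0.001, 0]
    - [255, 0, 0, 0.002, 0]
    - [255, 0, 0, 0.003, 0]
    - [255, 0, 0, 0.004, 0]
    - [255, 0, 0, 0.0045, 0]

```text
t: 33.28
ee_pos: [513.5, -218.4, 98.1]
orientation: [-3.142, 0.0, 0.0]
ft_force: [0.8, 0.5, -1.6]
width: 25.5
```

move_arm:
  deltas:
    - [255, 0, 0, 0.0004, 0]
    - [255, 0, 0, 0.0008, 0]
    - [255, 0, 0, 0.001, 0]

```text
t: 33.53
ee_pos: [513.5, -218.4, 97.1]
orientation: [-3.142, 0.0, 0.0]
ft_force: [1.0, 0.1, -1.4]
width: 25.6
```

move_arm:
  deltas:
    - [255, 0, 0, 0.0004, 0]
    - [255, 0, 0, 0.0008, 0]
    - [255, 0, 0, 0.001, 0]

```text
t: 33.78
ee_pos: [513.5, -218.4, 96.1]
orientation: [-3.142, 0.0, -0.0]
ft_force: [0.8, 0.1, 0.5]
width: 25.5
```

move_arm:
  deltas:
    - [255, 0, 0, 0.0002, 0]
    - [255, 0, 0, 0.0002, 0]

```text
t: 33.95
ee_pos: [513.6, -218.4, 96.2]
orientation: [3.142, -0.0, 0.0]
ft_force: [0.2, 0.2, 0.5]
width: 26.0
```

move_arm:
  deltas:
    - [150, 0, 0, 0, 0]
    - [120, 0, 0, 0, 0]
    - [80, 0, 0, 0, 0]
    - [40, 0, 0, 0, 0]
    - [0, 0, 0, 0, 0]

```text
t: 34.37
ee_pos: [513.6, -218.4, 96.0]
orientation: [3.142, -0.0, 0.0]
ft_force: [-0.2, 0.6, -0.1]
width: 55.4
```

move_arm:
  deltas:
    - [0, 0, 0, 0, 0]
    - [0, 0, 0, 0, 0]
    - [0, 0, 0, 0, 0]
    - [0, 0, 0, 0, 0]
    - [0, 0, 0, 0, 0]

```text
t: 34.78
ee_pos: [513.5, -218.4, 96.0]
orientation: [-3.142, 0.0, -0.0]
ft_force: [-0.4, 0.0, -0.3]
width: 86.8
```

Fully open. I'll retreat straight up and then back.

move_arm:
  deltas:
    - [0, 0, 0, -0.02, 0]
    - [0, 0, 0, -0.05, 0]
    - [0, 0, 0, -0.085, 0]
    - [0, 0, 0, -0.12, 0]
    - [0, 0, 0, -0.15, 0]

```text
t: 35.2
ee_pos: [513.6, -218.4, 248.2]
orientation: [3.141, -0.0, 0.001]
ft_force: [0.5, -0.6, 0.1]
width: 87.8
```

move_arm:
  deltas:
    - [0, -0.02, 0.025, 0, 0]
    - [0, -0.045, 0.055, 0, 0]
    - [0, -0.07, 0.085, 0, 0]
    - [0, -0.095, 0.115, 0, 0]
    - [0, -0.12, 0.145, 0, 0]

```text
t: 35.62
ee_pos: [392.2, -364.3, 246.2]
orientation: [3.141, 0.001, 0.001]
ft_force: [0.5, 0.1, -0.2]
width: 87.7
```

move_arm:
  deltas:
    - [0, -0.02, 0.025, 0, 0]
    - [0, -0.045, 0.055, 0, 0]
    - [0, -0.055, 0.065, 0, 0]
    - [0, -0.055, 0.065, 0, 0]
    - [0, -0.055, 0.065, 0, 0]

```text
t: 36.03
ee_pos: [338.0, -428.6, 245.9]
orientation: [-3.141, 0.004, -0.0]
ft_force: [0.2, 0.5, -0.6]
width: 87.7
```

```bash
python3 -c "
from h import *
import cv2
for c in('side','top'):
    cv2.imwrite(f'pics/{c}6.png',get_image(c))
    for n in('mallet','rim_a','tin','honey','cup','jar'):
        print(c,n,[(np.round(d['location'],1),d['conf']) for d in place_of(c,n)][:2])
o=get_obs();print(o['t'],o['ee_pos'],o['qvel'])
"
```

```text
side mallet [(array([ 511.2, -222.7,   22.4]), 0.74)]
side rim_a [(array([547.2,   5.6,  31.8]), 0.92), (array([550.3, 206.1,  32.1]), 0.9)]
side tin [(array([547.1, 108.1,   4. ]), 0.72)]
side honey [(array([714.1,  36.2,  -0.8]), 0.68)]
side cup []
side jar [(array([368.7, 246.9,  -1.9]), 0.59), (array([ 508.1, -221.6,   20.5]), 0.28)]
top mallet [(array([ 512.9, -217.1,   20.6]), 0.66)]
top rim_a [(array([552. , 205.3,  34.5]), 0.86), (array([555.4,  13. ,  36.1]), 0.74)]
top tin [(array([546.8, 104.4,   2.2]), 0.6)]
top honey [(array([717. ,  40.4,   2.4]), 0.96)]
top cup [(array([370.8, 249.2,  -3.3]), 0.66)]
top jar [(array([ 709.8, -125.3,    0.9]), 0.82)]
36.7333 [ 338.5488 -428.2807  245.9632] [-0.0048 -0.0011 -0.0013  0.0008 -0.0016 -0.0008]
```

View pics/side6.png

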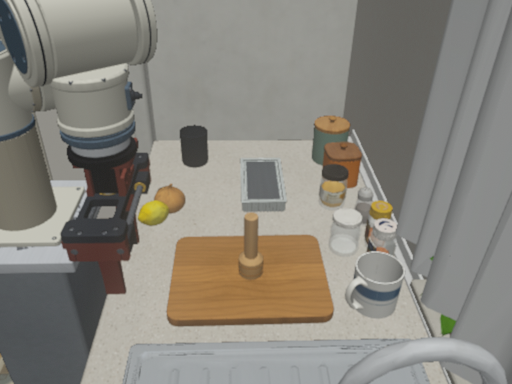

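View pics/top6.png

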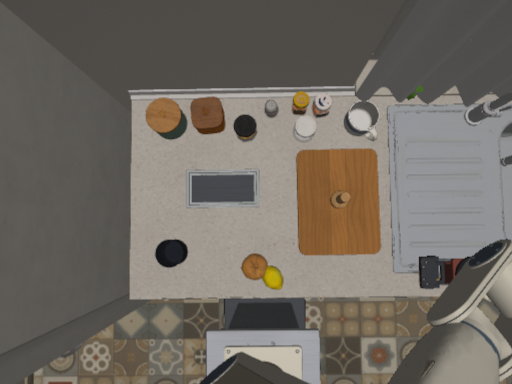

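The pictures show the mallet upright on the board (side pixel (251,245), top (340,199)). The frame is right down and level (side (262,183)). The cup, honey and jar are where they were, and the arm is clear of everything.

```bash
python3 -c "
from workcell import *
print(close_job())"
```

```text
the job is handed in; nothing more can be done
None
```

I knocked the frame right down off the base with the mallet, pressing its two ends in turn. The mallet is back upright on the chopping board where it stood, and I handed the job in at about 37 s.

- **Frame position:** both ends came to a hard stop at almost the same height: mallet underside about 32.3 mm at end b and 32.1 mm at end a. I went back to end b afterwards and it was still down. The cameras put the rim at about 32 mm (side) and 34–36 mm (top), which agrees within their roughly 4 mm accuracy.
- **Forces on the frame:** pressing took about 12–14 N, and I stopped end b's first descent at the first hint of rising force. The peak readings came only as the ends landed: about 17.3 N at end b and about 19 N at end a. End b's 17.3 N came in the step where it met its stop, so it would break the 17 N limit only if the frame did not yet count as landed. Force readings come only at the end of each short move, so brief peaks between them could have gone unseen.
- **Other things:** the honey, cup and jar are where they were. In the last look the side camera's network missed the cup and reported the jar at the cup's place. The top camera's network and both pictures show the cup and jar in place.

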